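# Throw the locking supply toggle at the strip bench

## Task

Two grey switch boxes stand on the bench. The one whose lever carries a square lift collar feeds the clamp fixture: raise its collar to unlock it, throw the lever all the way over to its other end, away from the robot, and let the collar drop home there. Do not throw the other box's ball-knob lever.

Things in the scene. Friction and masses are not known exactly. Their poses are not given: they have to be found in the camera images.
- collar_grip (a point): Centre of the square lift collar, moves with it: a ribbed aluminium block on the lever, flats 24 mm apart along this y, 26 mm along x, 26 mm tall along z. z runs up along the lever, whose rod ends 39 mm above (collar down); y is level, parallel to the hinge; x is the way to throw it. Hinge line: 57 mm below along z with the collar down (75 mm fully up). Grip the flats.
- lock_lever (a joint): Collared lever's angle, rad: 0 leans 25 deg to the robot's side (starts 0 to 0.05), 0.436 upright, 0.873 end stop, leaning 25 deg away: the finish. Collar down: 0.1 of play, then blocked. Collar up: about 1 N at the collar swings it; stays where left. Hinge 45 mm over the table, in a fixed grey box 110x80x50 mm turned up to 35 deg; steel cheeks within 11 mm of the lever's plane reach 82 mm height.
- lock_collar (a joint): Collar's height along its lever, m: 0 down, 0.018 fully raised. It clears the lock at 0.012. A spring pushes it down with 3 N when down, 6 N when fully raised. Let go within about 0.1 rad of either end of the lever's swing it drops back to 0 by itself; in between it rests on the lock at 0.006 or more.
- plain_lever (a joint): Lever angle of the other grey box, rad: same box size and finish, but a plain rod without collar, ending in a black ball 28 mm across, 129 mm above the table when upright. 0 leans to the robot's side (it starts at 0 to 0.1), 0.873 thrown. Leave it unthrown. The two boxes stand about 0.16 to 0.32 m apart, either one on the left.

How it is judged:
By the outcome, as a careful person would: the job done as asked, in the order asked, and still so for the second after the job is handed in, with the robot touching nothing.
It also fails if it takes over 32 s, if anything falls off the work surface, if the arm or the gripper's body presses on something with over 40 N, if the wrist force passes 120 N, or if a joint passes its speed limit or range.

## Robot

A 6-joint arm with a two-finger parallel gripper is mounted at the origin on the work surface; the furniture and walls round the work are solid. World frame = base frame: x ahead of the robot, y to its left, z up, the work surface at z = 0. Lengths are in m, angles in rad, forces in N, time in s.
With the tool pointing down it reaches from about 0.35 to 1 m from the base axis. Payload 7.1 kg.
Tool frame: the origin (TCP) lies at the very end of the fingers, on their centre line; the grasp point (between the pads) lies 19 mm behind it; z points along the fingers, y is the line along which they close (so a half turn about z gives the same grasp; the last joint's range is limited). The gripper opens to 85 mm and grips with 20 to 120 N. Pads are 22 mm wide; open, the fingers measure 114 mm over their backs; the gripper's body (76 mm by 85 mm) begins 54 mm behind the grasp point. The pads swing forward as they close: fully open they stand 13 mm farther back than shut.
Start: joints at [1.169, 0.423, 1.63, -0, 1.089, -0.019], TCP at [0.233, 0.58, 0.193] pointing down, gripper open.
Joint ranges: [-3, 3], [-0.9, 2.11], [0.09, 2.58], [-1.31, 4.45], [0.11, 2.69], [-2.54, 2.54]. Speed limits (rad/s): [2.39, 2.39, 3.01, 3.14, 3.14, 3.14].

## Interface

Orientations are given as a rotation vector (axis times angle).
In Python, from station import robot gives the robot as it stands. The module is installed in compiled form; this text tells all that it offers.
- The arm moves only by the tool carry_out, never from a script. Its argument "deltas" is a list of rows, each a list of 5 numbers: the finger opening in cm, from 0 to 8.54, then the shift along the tool's x, y, z in cm, then the turn about the tool's z in degrees. A call has exactly 10 rows; each row is the pose to reach, as a shift and turn from the pose commanded when the call began, along the tool's axes at that moment; what a row does not reach only later rows make up. A row lasts 1/8 s, in which the tool goes at most 62.5 mm and 10.7 degrees, less where a joint would pass 70% of its speed; a pose out of reach is approached as far as the arm can. A call with a gripper value outside its range is refused whole. The fingers move at their own pace and stop on an object; "force" is the grip in N (left out, the last holds). Time passes only in rows, so rows that repeat a pose let the fingers close, or fill a call up. It gives the time, the measured TCP pose, the force, the opening and the grip force at its end, in the units of the state.
- robot.get_state(): the state, without advancing time (a new reading comes with each control period).
- robot.snapshot(name): name is "side" or "top" or "wrist"; returns a dict with "pixels" (400x640x3 uint8, red, green, blue), "mtx" (3x3 intrinsics, pixels), "R" (3x3) and "t" (3): a world point X has camera coordinates R X + t. Camera axes: x right, y down, z forward; pixel columns grow to the right and rows downward; lengths in m; the calibration is good to about 2 mm. The wrist camera is an equidistant fisheye: a pixel r from the principal point sees the ray r / f radians off the axis. A picture is of the moment at which its call begins. There is no depth.
- robot.hand_in(): hands the job in; it is judged then, once.
The state is a dict: "time_s": time; "joint_pos": joint angles; "qvel": joint speeds; "tau": joint torques, N m; "position": TCP position; "tool_rot": TCP orientation; "wrist_force": force on the tool from outside, world axes, zero at the start; "torque": the same for the moment, N m; "finger_gap": finger opening in m; "grip_force": force on a finger pad.
Only numpy, scipy, OpenCV 4.12 (cv2) and the standard library are available. Lean on these libraries where they do the work, as an engineer would, in place of code of your own. Each camera call takes 0.05 s, during which the arm holds its last target. There are 200 camera calls.

## Working session

There is one attempt and no reset: what is moved stays moved. The work goes in short steps, Python scripts to look and compute and a tool call to move; the robot and the scene stay as the last step left them, time stands still between calls to the robot, and variables do not carry over. Pictures are saved under pics/ and viewed, at most 10 in all, crops included, and the job is handed in when it is done.

Besides the shell and the picture viewer there is one more tool, called as name([rows], argument=value, ...), one row to a line, values as JSON. carry_out: Moves the arm, as the interface text tells. Its arguments: {"type":"object","properties":{"deltas":{"type":"array","items":{"type":"array","items":{"type":"number"}}},"force":{"type":"number"}},"required":["deltas"]}

```bash
mkdir -p pics; cat > h.py <<'E'
import numpy as np, cv2
from station import robot
def snap(n,f):
    s=robot.snapshot(n); cv2.imwrite('pics/%s.png'%f, s['pixels'][:,:,::-1]); np.savez('pics/%s.npz'%f,**s); return s
def ray(s,u,v,fish=False):
    K=s['mtx'];x=(u-K[0,2])/K[0,0];y=(v-K[1,2])/K[1,1]
    if fish:
        r=np.hypot(x,y); d=np.array([x/r*np.sin(r),y/r*np.sin(r),np.cos(r)]) if r>1e-9 else np.array([0,0,1.])
    else: d=np.array([x,y,1.])
    R=s['R']; o=-R.T@s['t']; d=R.T@d
    return o,d/np.linalg.norm(d)
def plane(s,u,v,z,fish=False):
    o,d=ray(s,u,v,fish); return o+d*(z-o[2])/d[2]
def tri(r1,r2):
    (a,d),(b,e)=r1,r2
    k=np.linalg.lstsq(np.c_[d,-e],b-a,rcond=None)[0]
    p,q=a+d*k[0],b+e*k[1]; return (p+q)/2,np.linalg.norm(p-q)
def proj(s,X):
    c=s['R']@np.asarray(X)+s['t']; p=s['mtx']@c; return p[:2]/p[2]
E
python3 - <<'E'
from h import *
np.set_printoptions(precision=4,suppress=True)
for n in('side','top'):
    s=snap(n,n+'0'); print(n,s['mtx'].tolist(),-s['R'].T@s['t'],s['R'])
st=robot.get_state(); print(st)
E
```

```text
side [[403.92653276571076, 0.0, 323.3467241170106], [0.0, 403.92653276571076, 197.1576884137814], [0.0, 0.0, 1.0]] [ 0.3962 -0.5683  0.6277] [[ 0.9862 -0.1658 -0.0015]
 [-0.0981 -0.576  -0.8115]
 [ 0.1337  0.8005 -0.5843]]
top [[468.2283258752092, 0.0, 313.01343555284575], [0.0, 468.2283258752092, 204.88956703525818], [0.0, 0.0, 1.0]] [0.4145 0.1075 0.9523] [[-0.0196 -0.9998 -0.0012]
 [-0.9904  0.0195 -0.1366]
 [ 0.1366 -0.0015 -0.9906]]
{'time_s': 0.1, 'joint_pos': array([ 1.169 ,  0.4238,  1.6306, -0.    ,  1.0886, -0.019 ]), 'qvel': array([ 0.0007,  0.0001, -0.0027, -0.0011,  0.0023, -0.0004]), 'tau': array([  0.0003, -55.8427, -28.2447,  -0.    ,   0.003 ,  -0.    ]), 'position': array([0.2332, 0.5793, 0.1919]), 'tool_rot': array([-0.5976, -3.084 ,  0.0022]), 'wrist_force': array([ 0.3197, -0.1811, -0.1921]), 'torque': array([-0.0067,  0.0063,  0.0132]), 'grip_force': 0.0, 'finger_gap': 0.08561039657925236}
```

View pics/side0.png

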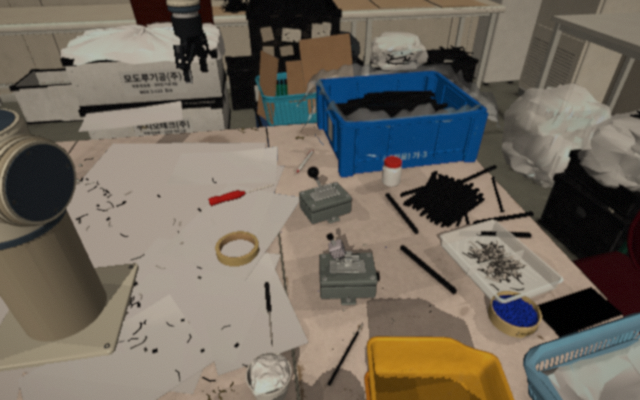

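View pics/top0.png

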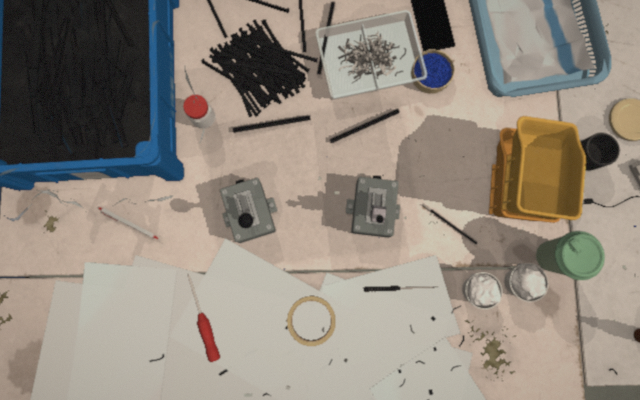

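The ball-knob box is at top (248,210) and side (325,200). The collared box is at top (375,207) and side (348,272). I'll zoom in on the collared one.

```bash
python3 - <<'E'
from h import *
a=cv2.imread('pics/top0.png')[165:250,335:415]; b=cv2.imread('pics/side0.png')[225:310,308:388]
f=lambda i:cv2.resize(i,(400,425),interpolation=cv2.INTER_CUBIC)
cv2.imwrite('pics/crop0.png',np.hstack([f(a),f(b)]))
top=np.load('pics/top0.npz')
# box outline by mask (grey, darker than table)
im=cv2.imread('pics/top0.png'); hsv=cv2.cvtColor(im,cv2.COLOR_BGR2HSV)
lab=im.astype(int); m=((lab[:,:,2]<=lab[:,:,1]+2)&(hsv[:,:,2]<175)&(hsv[:,:,2]>50)).astype(np.uint8)
m[:165]=0;m[250:]=0;m[:,:200]=0;m[:,420:]=0
m=cv2.morphologyEx(m,cv2.MORPH_OPEN,np.ones((7,7)))
for c in cv2.findContours(m,0,2)[0]:
    if cv2.contourArea(c)<300: continue
    q=cv2.boxPoints(cv2.minAreaRect(c)); print(cv2.minAreaRect(c))
    for u,v in q: print(plane(top,u,v,.05).round(4))
E
```

```text
((238.20001220703125, 221.1000213623047), (37.631103515625, 18.024982452392578), 71.56504821777344)
[0.5399 0.2799 0.05  ]
[0.5505 0.2466 0.05  ]
[0.4805 0.2236 0.05  ]
[0.4701 0.2565 0.05  ]
((261.0, 210.5), (51.0, 18.0), 90.0)
[0.5805 0.2248 0.05  ]
[0.5798 0.1895 0.05  ]
[0.48   0.1902 0.05  ]
[0.4807 0.2249 0.05  ]
((373.7865905761719, 206.42074584960938), (43.17873001098633, 55.87835693359375), 6.340191841125488)
[0.4851 0.0373 0.05  ]
[0.5939 0.0219 0.05  ]
[ 0.5828 -0.0619  0.05  ]
[ 0.4743 -0.0451  0.05  ]
```

View pics/crop0.png

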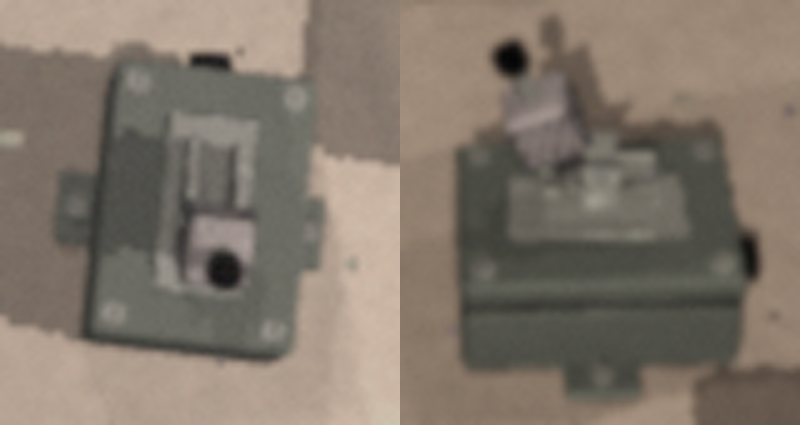

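```bash
python3 - <<'E'
from h import *
np.set_printoptions(precision=4,suppress=True)
from scipy.spatial.transform import Rotation as Ro
top=np.load('pics/top0.npz');side=np.load('pics/side0.npz')
T=lambda a,b:(335+a/5-.4,165+b/5-.4); S=lambda a,b:(308+a/5-.4,225+b/5-.4)
tip,e=tri(ray(top,*T(222,270)),ray(side,*S(510,58))); print('tip',tip,e)
sc=np.array([plane(top,*T(*p),.05) for p in[(138,80),(295,97),(113,313),(272,330)]]); print(sc,sc.mean(0))
ss=np.array([plane(side,*S(*p),.05) for p in[(480,158),(703,150),(484,270),(723,263)]]); print(ss,ss.mean(0))
d=(sc[0]-sc[2]+sc[1]-sc[3]);w=(sc[0]-sc[1]+sc[2]-sc[3]); print('yaw',np.degrees(np.arctan2(d[1],d[0])),np.degrees(np.arctan2(-w[0],w[1])))
yaw=np.arctan2(d[1],d[0]); x=np.array([np.cos(yaw),np.sin(yaw),0]);y=np.array([-x[1],x[0],0])
h=tip-[0,0,.045]; c=(sc.mean(0)+ss.mean(0))/2
print('tip rel centre along x,y',(tip-c)@x,(tip-c)@y,'tip height over hinge',h[2])
z=np.array([0,0,1])*np.cos(.436)-x*np.sin(.436)
for L in(.096,.09): print('hinge',tip-L*z)
print('col',tip-.036*z, proj(top,tip-.036*z),proj(side,tip-.036*z))
st=robot.get_state(); R=Ro.from_rotvec(st['tool_rot']).as_matrix(); print(R)
a=np.degrees(np.arctan2(R[1,1],R[0,1])); print('tool y dir',a,'want',np.degrees(yaw)+90)
E
```

```text
tip [ 0.5699 -0.0327  0.1377] 0.14564224309739138
[[ 0.585   0.0089  0.05  ]
 [ 0.577  -0.0523  0.05  ]
 [ 0.4937  0.0216  0.05  ]
 [ 0.4859 -0.0395  0.05  ]] [ 0.5354 -0.0153  0.05  ]
[[ 0.6552 -0.007   0.05  ]
 [ 0.7465 -0.0178  0.05  ]
 [ 0.6369 -0.0657  0.05  ]
 [ 0.7284 -0.0776  0.05  ]] [ 0.6917 -0.042   0.05  ]
yaw -7.978994221057026 -7.34137297993274
tip rel centre along x,y -0.042721795321928546 -0.010033613469151643 tip height over hinge 0.09266149829227165
hinge [ 0.61   -0.0383  0.0506]
hinge [ 0.6075 -0.038   0.0561]
col [ 0.5849 -0.0348  0.105 ] [388.9531 174.5704] [375.8427 249.5736]
[[-0.9276  0.3735 -0.0005]
 [ 0.3735  0.9276 -0.0013]
 [ 0.     -0.0014 -1.    ]]
tool y dir 68.06753770358145 want 82.02100577894298
```

The side crop sits 400 px to the right in the composite, so I'll correct for that.

```bash
python3 - <<'E'
from h import *
np.set_printoptions(precision=4,suppress=True)
from scipy.spatial.transform import Rotation as Ro
top=np.load('pics/top0.npz');side=np.load('pics/side0.npz')
T=lambda a,b:(335+a/5-.4,165+b/5-.4); S=lambda a,b:(308+(a-400)/5-.4,225+b/5-.4)
tip,e=tri(ray(top,*T(222,270)),ray(side,*S(510,58))); print('tip',tip,e)
sc=np.array([plane(top,*T(*p),.05) for p in[(138,80),(295,97),(113,313),(272,330)]]); print(sc.mean(0))
ss=np.array([plane(side,*S(*p),.05) for p in[(480,158),(703,150),(484,270),(723,263)]]); print(ss.mean(0))
d=(ss[1]-ss[0]+ss[3]-ss[2]); print('yaw side',np.degrees(np.arctan2(d[1],d[0])))
yaw=np.radians(-7.7); x=np.array([np.cos(yaw),np.sin(yaw),0]);y=np.array([-x[1],x[0],0])
c=(sc.mean(0)+ss.mean(0))/2
print('tip rel centre',(tip-c)@x,(tip-c)@y)
z=np.array([0,0,1])*np.cos(.42)-x*np.sin(.42)
for L in(.096,.09): print('hinge',tip-L*z)
col=c+[0,0,-.005]+.057*z; print('col from box',col)
for k in(tip-.036*z,col): print('col',k, proj(top,k),proj(side,k))
st=robot.get_state(); R=Ro.from_rotvec(st['tool_rot']).as_matrix()
t=np.array([tip[0],tip[1],0])-.033*z; t[2]=.17
print('shift tool cm',R.T@(t-st['position'])*100,t,'collar centre seen: top',T(222,240),'side',S(543,120))
print(tri(ray(top,*T(222,240)),ray(side,*S(543,120))))
E
```

```text
tip [ 0.5012 -0.0099  0.129 ] 0.0001186174098599368
[ 0.5354 -0.0153  0.05  ]
[ 0.5359 -0.0155  0.05  ]
yaw side -7.051128260638021
tip rel centre -0.03490144667846929 0.0009139402011649748
hinge [ 0.54   -0.0151  0.0414]
hinge [ 0.5376 -0.0148  0.0468]
col from box [ 0.5126 -0.0123  0.097 ]
col [ 0.5157 -0.0118  0.0961] [377.2875 212.6755] [337.1753 249.0089]
col [ 0.5126 -0.0123  0.097 ] [377.6911 214.2934] [335.6319 249.0266]
shift tool cm [-48.1671 -44.3058   2.2547] [ 0.5145 -0.0117  0.17  ] collar centre seen: top (379.0, 212.6) side (336.20000000000005, 248.6)
(array([ 0.5143, -0.0143,  0.0999]), np.float64(0.0020705512375432033))
```

The views agree. The collar centre is at about (0.5135, -0.012, 0.097), the hinge at about (0.537, -0.015, 0.045), and yaw is about -7.5°. I'll start the approach.

carry_out([
  [6,-2.4,-2.2,0,-1],
  [6,-6.7,-6.2,0,-2],
  [6,-11.5,-10.6,0,-4],
  [6,-16.3,-15.1,0,-6],
  [6,-21.1,-19.5,0,-8],
  [6,-25.9,-23.9,0,-10],
  [6,-30.7,-28.4,0,-12],
  [6,-35.5,-32.8,0,-13],
  [6,-40.3,-37.2,0,-14],
  [6,-44,-40.7,0,-14.4],
], force=40)

```text
time_s: 1.35
position: [0.4866, 0.0432, 0.1926]
tool_rot: [0.206, 3.135, 0.0]
wrist_force: [0.6, 0.7, 0.1]
finger_gap: 0.0598
grip_force: 0.0
```

carry_out([
  [6,-0.8,-1.2,0,0],
  [6,-2,-3,0,0],
  [6,-2.7,-4.1,0.3,0],
  [6,-3.05,-4.6,1,0],
  [6,-3.05,-4.6,2,0],
  [6,-3.05,-4.6,3,0],
  [6,-3.05,-4.6,4,0],
  [6,-3.05,-4.6,4.6,0],
  [6,-3.05,-4.6,5,0],
  [6,-3.05,-4.6,5,0],
])

```text
time_s: 2.6
position: [0.5102, -0.0044, 0.1424]
tool_rot: [-0.206, -3.134, 0.0]
wrist_force: [-0.7, -0.4, -0.7]
finger_gap: 0.06
grip_force: 0.0
```

```bash
python3 - <<'E'
from h import *
s=snap('side','side1'); w=snap('wrist','wrist1')
a=cv2.imread('pics/side1.png')[170:320,260:420]
cv2.imwrite('pics/c1.png',np.hstack([cv2.resize(a,(400,375),interpolation=3),cv2.resize(cv2.imread('pics/wrist1.png')[:,100:540],(400,375))]))
print(robot.get_state()['position'],robot.get_state()['tool_rot'])
E
```

```text
[ 0.51053691 -0.00438912  0.14281705] [2.06331518e-01 3.13442446e+00 1.86155697e-05]
```

View pics/c1.png

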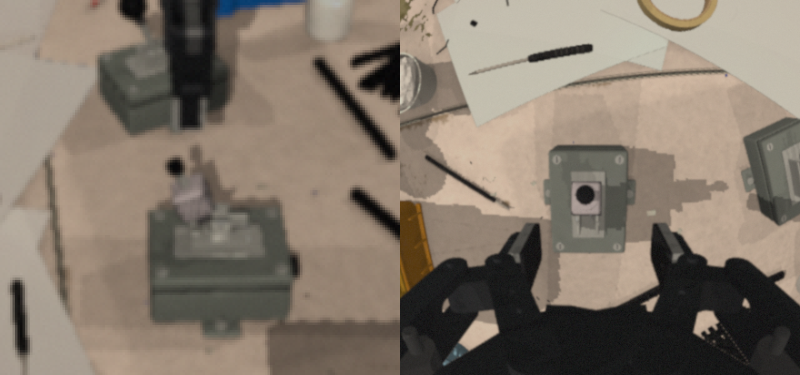

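The crop is clear: the lever sits between the fingers, but their midpoint (about 597) is right of the knob (585). That matches the measured TCP being about 7 mm too far in +y. I'll correct it and recheck.

carry_out([
  [6,-0.2,-0.4,0,0],
  [6,-0.4,-0.73,0,0],
  [6,-0.4,-0.73,0,0],
  [6,-0.4,-0.73,0,0],
  [6,-0.4,-0.73,0,0],
  [6,-0.4,-0.73,0,0],
  [6,-0.4,-0.73,0,0],
  [6,-0.4,-0.73,0,0],
  [6,-0.4,-0.73,0,0],
  [6,-0.4,-0.73,0,0],
])

```text
time_s: 3.95
position: [0.5134, -0.0121, 0.1426]
tool_rot: [0.206, 3.135, 0.0]
wrist_force: [0.5, -0.9, 0.6]
finger_gap: 0.0598
grip_force: 0.0
```

```bash
python3 - <<'E'
from h import *
np.set_printoptions(precision=4,suppress=True)
w=snap('wrist','wrist2'); st=robot.get_state(); print(st['position'],st['tool_rot'])
g=cv2.cvtColor(w['pixels'],cv2.COLOR_RGB2GRAY)
m=(g<40).astype(np.uint8)[170:235,270:370]  # knob area
n,l,s,c=cv2.connectedComponentsWithStats(m)
for i in range(1,n):
    if s[i,4]>20:
        u,v=c[i]+[270,170]; print(s[i],u,v,plane(w,u,v,.129,True))
print(w['mtx'],-w['R'].T@w['t'])
b=cv2.imread('pics/wrist2.png')[140:300,220:440]; cv2.imwrite('pics/c2.png',cv2.resize(b,(770,560),interpolation=3))
E
```

```text
[ 0.5134 -0.0122  0.1426] [ 0.2063  3.1348 -0.    ]
[ 36  23  18  18 260] 314.6038461538462 201.56153846153848 [ 0.502  -0.0104  0.129 ]
[[309.7069   0.     315.2825]
 [  0.     309.7069 199.0017]
 [  0.       0.       1.    ]] [ 0.4479 -0.0031  0.3252]
```

View pics/c2.png

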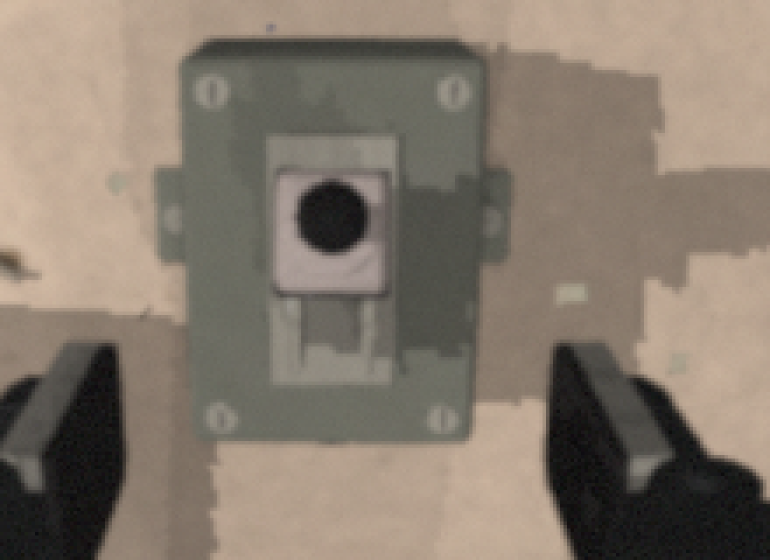

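The wrist view shows the knob at crop (331,217), centred between the pads, with yaw aligned. The wrist ray puts the tip at (0.502, -0.010), which agrees with the earlier fix. Next I descend and grip.

carry_out([
  [6,0,0,1.5,0],
  [6,0,0,3.5,0],
  [6,0,0,5,0],
  [6,0,0,5.9,0],
  [6,0,0,5.9,0],
  [4,0,0,5.9,0],
  [3,0,0,5.9,0],
  [1.5,0,0,5.9,0],
  [1.5,0,0,5.9,0],
  [1.5,0,0,5.9,0],
], force=40)

```text
time_s: 5.25
position: [0.5134, -0.0121, 0.0837]
tool_rot: [0.206, 3.135, -0.0]
wrist_force: [-0.4, 1.3, 0.0]
finger_gap: 0.0151
grip_force: 0.0
```

Gap 15 mm with zero grip force means the pads missed the collar. I'll take a look.

```bash
python3 - <<'E'
from h import *
s=snap('side','side3'); w=snap('wrist','wrist3')
a=cv2.imread('pics/side3.png')[180:310,270:410]; b=cv2.imread('pics/wrist3.png')[120:330,200:430]
cv2.imwrite('pics/c3.png',np.hstack([cv2.resize(a,(400,371),interpolation=3),cv2.resize(b,(400,371),interpolation=3)]))
st=robot.get_state();print(st['finger_gap'],st['grip_force'],st['position'],proj(s,st['position']))
E
```

```text
0.014995570119338804 0.032933433540165424 [ 0.51335874 -0.01215877  0.08365994] [335.87893749 254.03516746]
```

View pics/c3.png

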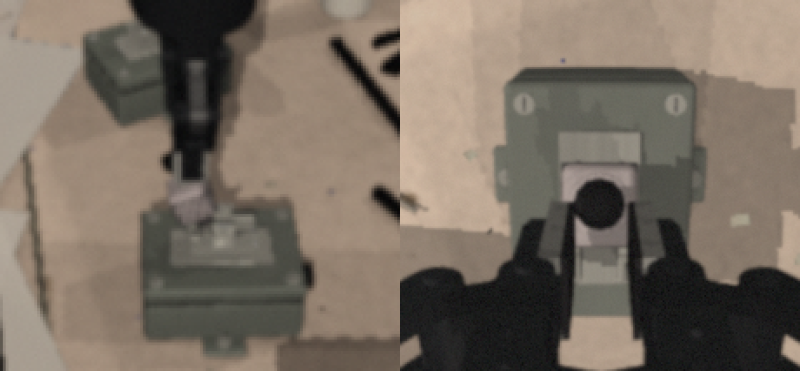

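The side view shows the fingertips ending near px (336,243), just above the collar, although the TCP should project to row 254. I'll check the camera height from the box's screws and compare the fingertip heights.

```bash
python3 - <<'E'
from h import *
np.set_printoptions(precision=4,suppress=True)
w=np.load('pics/wrist2.npz'); C=lambda a,b:(220+a/3.5-.4,140+b/3.5-.4)
P=np.array([plane(w,*C(*p),.05,True) for p in[(211,91),(453,91),(221,418),(441,418)]]); print(P, np.linalg.norm(P[0]-P[1]),np.linalg.norm(P[2]-P[3]),np.linalg.norm(P[0]-P[2]))
print(w['R'])
s=np.load('pics/side3.npz')
for z in(.0837,.095,.105,.115): print(z,[(proj(s,[.5134,y,z])-[270,180])*2.857 for y in(-.025,-.002)])
t=snap('top','top3')
a=cv2.imread('pics/top3.png')[165:250,335:415]; b=cv2.imread('pics/side3.png')[215:275,308:365]
cv2.imwrite('pics/c4.png',np.hstack([cv2.resize(a,(400,425),interpolation=3),cv2.resize(b,(400,425),interpolation=3)]))
E
```

```text
[[ 0.4863 -0.04    0.05  ]
 [ 0.4945  0.0218  0.05  ]
 [ 0.578  -0.0524  0.05  ]
 [ 0.5862  0.0092  0.05  ]] 0.062310637845600994 0.06206564183611256 0.09256087215383246
[[ 0.1313  0.9913  0.0013]
 [ 0.9572 -0.1271  0.2599]
 [ 0.2578 -0.0329 -0.9656]]
0.0837 [array([191.955 , 224.7493]), array([185.4357, 201.207 ])]
0.095 [array([192.2713, 212.3807]), array([185.6893, 188.931 ])]
0.105 [array([192.5559, 201.2549]), array([185.9174, 177.8928])]
0.115 [array([192.8448, 189.9557]), array([186.149 , 166.6867])]
```

View pics/c4.png

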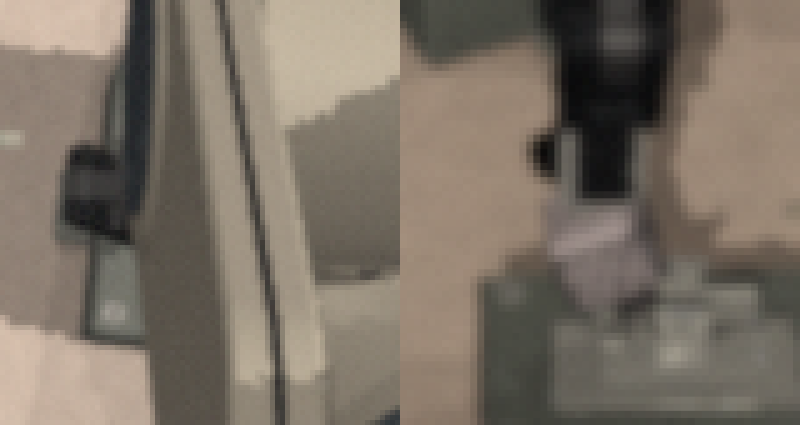

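```bash
python3 - <<'E'
from h import *
from scipy.spatial.transform import Rotation as Ro
np.set_printoptions(precision=1,suppress=True)
s=np.load('pics/side3.npz')
for z in(.08,.1,.12,.14,.157,.17,.19): print(z,[proj(s,[.5134,y,z])[1] for y in(-.05,-.03,-.012)])
st=robot.get_state(); R=Ro.from_rotvec(st['tool_rot']).as_matrix()
w=np.load('pics/wrist3.npz')
def fp(X):
    c=w['R']@X+w['t']; th=np.arccos(c[2]/np.linalg.norm(c)); d=c[:2]/np.linalg.norm(c[:2]); return w['mtx'][:2,2]+w['mtx'][0,0]*th*d
for z in(0,-.01,-.02,-.03): print(z,[(fp(st['position']+R@np.array([x,y,z]))-[200,120])*[400/230,371/210]+[400,0] for y in(-.0075,.0075) for x in(.011,-.011)])
E
python3 -c "
import cv2;i=cv2.imread('pics/side3.png')[160:270,290:390];cv2.imwrite('pics/c5.png',cv2.resize(i,(545,600),interpolation=3))"
```

```text
0.08 [np.float64(269.4944206448844), np.float64(261.9135858504306), np.float64(255.35656266161345)]
0.1 [np.float64(261.7655273037115), np.float64(254.23124656779623), np.float64(247.7185019229899)]
0.12 [np.float64(253.788228639437), np.float64(246.30731678048437), np.float64(239.84481118813903)]
0.14 [np.float64(245.55035350523613), np.float64(238.1302183031965), np.float64(231.72441605263893)]
0.157 [np.float64(238.33361061386634), np.float64(230.9714433186506), np.float64(224.61933130750492)]
0.17 [np.float64(232.67632961958964), np.float64(225.3626866048931), np.float64(219.05527838983605)]
0.19 [np.float64(223.72829018553674), np.float64(216.4969236085417), np.float64(210.26490330952683)]
0 [array([577.5, 155.8]), array([578.3, 214. ]), array([619.8, 155.8]), array([619.1, 214. ])]
-0.01 [array([576.3, 164.5]), array([577.2, 225.2]), array([620.9, 164.5]), array([620.1, 225.2])]
-0.02 [array([575. , 174.1]), array([576. , 237.6]), array([622. , 174.1]), array([621.2, 237.6])]
-0.03 [array([573.5, 184.9]), array([574.8, 251.3]), array([623.4, 184.9]), array([622.3, 251.3])]
```

View pics/c5.png

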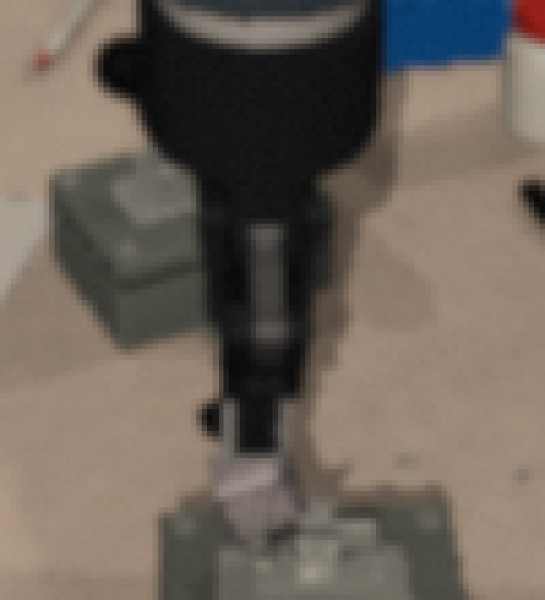

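In the side crop the fingertips end at row ~455, which is z ≈ 0.12. The wrist view agrees. So the fingers end about 35 mm short of the reported TCP, above the collar. I'll reopen and go down in small steps, watching the force.

carry_out([
  [5,0,0,0,0],
  [5,0,0,0,0],
  [5,0,0,0.3,0],
  [5,0,0,0.7,0],
  [5,0,0,1.1,0],
  [5,0,0,1.5,0],
  [5,0,0,1.8,0],
  [5,0,0,2,0],
  [5,0,0,2,0],
  [5,0,0,2,0],
], force=40)

```text
time_s: 6.65
position: [0.5134, -0.0122, 0.0637]
tool_rot: [0.206, 3.135, 0.0]
wrist_force: [-0.2, -0.2, -0.4]
finger_gap: 0.05
grip_force: 0.0
```

carry_out([
  [5,0,0,0.3,0],
  [5,0,0,0.7,0],
  [5,0,0,1,0],
  [5,0,0,1,0],
  [3.5,0,0,1,0],
  [2.6,0,0,1,0],
  [1.8,0,0,1,0],
  [1.8,0,0,1,0],
  [1.8,0,0,1,0],
  [1.8,0,0,1,0],
], force=40)

```text
time_s: 7.9
position: [0.5133, -0.0125, 0.0539]
tool_rot: [0.206, 3.135, -0.001]
wrist_force: [-3.1, -4.3, 6.3]
finger_gap: 0.0231
grip_force: 41.3
```

```bash
python3 - <<'E'
from h import *
s=snap('side','side6'); w=snap('wrist','wrist6')
a=cv2.imread('pics/side6.png')[180:290,290:390]; b=cv2.imread('pics/wrist6.png')[120:330,200:430]
cv2.imwrite('pics/c6.png',np.hstack([cv2.resize(a,(400,440),interpolation=3),cv2.resize(b,(400,440),interpolation=3)]))
E
```

```text
(no output)
```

View pics/c6.png

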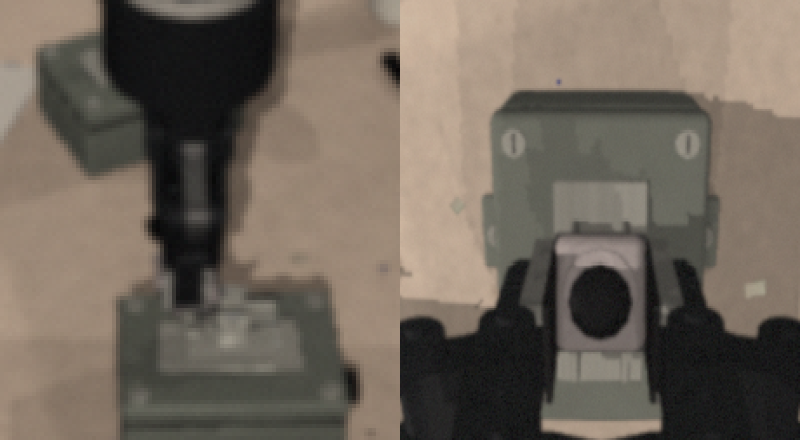

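It's gripped: gap 23 mm at 41 N, with the collar between the pads and the rod seen between the fingers in the wrist view. Next I raise it 16 mm along the lever, which leans about 24° toward the robot.

carry_out([
  [1.8,0,0,0,0],
  [1.8,0,0,0,0],
  [1.8,0.1,0,-0.23,0],
  [1.8,0.2,0,-0.45,0],
  [1.8,0.3,0,-0.68,0],
  [1.8,0.4,0,-0.9,0],
  [1.8,0.5,0,-1.12,0],
  [1.8,0.6,0,-1.35,0],
  [1.8,0.67,0,-1.5,0],
  [1.8,0.67,0,-1.5,0],
], force=60)

```text
time_s: 9.25
position: [0.5073, -0.0116, 0.0685]
tool_rot: [0.206, 3.133, -0.001]
wrist_force: [2.1, -4.7, -4.5]
finger_gap: 0.0226
grip_force: 62.1
```

The z-force moved from +6 to -4.5 N, which is the collar spring, and the grip held. I'll start the swing gently, past the 0.1 rad of play, to confirm it's unlocked.

carry_out([
  [1.8,-0.1,0,-0.05,0],
  [1.8,-0.3,0,-0.13,0],
  [1.8,-0.54,0,-0.22,0],
  [1.8,-0.78,0,-0.3,0],
  [1.8,-1.1,0,-0.39,0],
  [1.8,-1.39,0,-0.47,0],
  [1.8,-1.7,0,-0.53,0],
  [1.8,-2.02,0,-0.59,0],
  [1.8,-2.02,0,-0.59,0],
  [1.8,-2.02,0,-0.59,0],
], force=50)

```text
time_s: 10.5
position: [0.5234, -0.0139, 0.0731]
tool_rot: [-0.205, -3.128, 0.001]
wrist_force: [-5.9, -5.1, -6.2]
finger_gap: 0.0231
grip_force: 60.0
```

```bash
cat > knob.py <<'E'
from h import *
np.set_printoptions(precision=4,suppress=True)
def knob():
    w=robot.snapshot('wrist'); st=robot.get_state()
    g=cv2.cvtColor(w['pixels'],cv2.COLOR_RGB2GRAY)
    m=(g<45).astype(np.uint8)
    n,l,s,c=cv2.connectedComponentsWithStats(m)
    print(st['time_s'],st['position'],st['wrist_force'],st['finger_gap'],st['grip_force'])
    x=np.array([.9914,-.1305,0]); H=np.array([.5365,-.015,.045]); o=None
    for i in range(1,n):
        u,v=c[i]
        if 60<s[i,4]<6000 and 270<u<360 and 100<v<330:
            # lever angle: ray meets circle of radius .092 about hinge -> scan angle
            o,d=ray(w,u,v,True)
            A=np.radians(np.arange(-32,33,.2)); P=H+.091*(np.outer(np.sin(A),x)+np.outer(np.cos(A),[0,0,1]))
            k=np.argmin(np.linalg.norm(np.cross(P-o,d),axis=1)); print(s[i],u,v,'lever deg',np.degrees(A[k]),P[k],np.linalg.norm(np.cross(P[k]-o,d)))
    return w
if __name__=='__main__': knob()
E
python3 knob.py
```

```text
10.55 [ 0.5234 -0.0139  0.0731] [-5.5608 -3.9274 -7.3766] 0.02245237418234854 59.984756112098694
[300 246  31  32 737] 314.7014925373134 261.55223880597015 lever deg -11.200000000000074 [ 0.519  -0.0127  0.1343] 0.0002723378789893016
```

The knob ray gives a lever angle of -11.2°, so it's unlocked and swinging, with the arm lagging about 4 mm from compliance. I'll carry on over the arc.

carry_out([
  [1.8,-0.4,0,-0.05,0],
  [1.8,-0.9,0,-0.1,0],
  [1.8,-1.4,0,-0.1,0],
  [1.8,-1.92,0,-0.08,0],
  [1.8,-2.4,0,0,0],
  [1.8,-2.81,0,0.08,0],
  [1.8,-3.2,0,0.17,0],
  [1.8,-3.6,0,0.27,0],
  [1.8,-4,0,0.38,0],
  [1.8,-4,0,0.38,0],
])

```text
time_s: 11.8
position: [0.5629, -0.0192, 0.0692]
tool_rot: [-0.205, -3.128, 0.001]
wrist_force: [-6.2, -5.4, -4.6]
finger_gap: 0.0227
grip_force: 53.4
```

```bash
python3 knob.py
```

```text
11.85 [ 0.563  -0.0192  0.0693] [-5.8451 -4.1529 -3.4457] 0.022646155025969974 53.44848811626434
[299 251  32  31 788] 314.6395939086294 266.03680203045684 lever deg 14.59999999999984 [ 0.5592 -0.018   0.1331] 0.00037347906415417234
```

carry_out([
  [1.8,-0.15,0,0.05,0],
  [1.8,-0.3,0,0.1,0],
  [1.8,-0.45,0,0.15,0],
  [1.8,-0.6,0,0.2,0],
  [1.8,-0.75,0,0.25,0],
  [1.8,-0.9,0,0.3,0],
  [1.8,-0.9,0,0.3,0],
  [1.8,-0.9,0,0.3,0],
  [1.8,-0.9,0,0.3,0],
  [1.8,-0.9,0,0.3,0],
])

```text
time_s: 13.1
position: [0.5715, -0.0204, 0.0663]
tool_rot: [-0.205, -3.127, 0.001]
wrist_force: [-7.1, -4.7, -3.0]
finger_gap: 0.0226
grip_force: 51.8
```

```bash
python3 knob.py; python3 - <<'E'
from h import *
for n in('side','top'):
    s=snap(n,n+'7'); im=s['pixels'].astype(int); g=im.max(2)
    u,v=map(int,proj(s,[.572,-.02,.13])); print(n,u,v)
    m=((im[:,:,0]>im[:,:,1]+4)&(abs(im[:,:,0]-im[:,:,2])<22)&(g>110)).astype(np.uint8) if n=='side' else (g<40).astype(np.uint8)
    r=m[v-20:v+40,u-30:u+30]; q,l,st,c=cv2.connectedComponentsWithStats(r)
    for i in range(1,q):
        if st[i,4]>15: print(st[i]+[u-30,v-20,0,0,0],c[i]+[u-30,v-20])
E
```

```text
13.15 [ 0.5715 -0.0204  0.0663] [-6.9258 -3.6853 -4.1754] 0.022124113841192124 51.80958688259125
[300 251  31  32 780] 314.69615384615383 266.58076923076925 lever deg 20.399999999999817 [ 0.5679 -0.0191  0.1303] 0.00039982955969831795
side 367 235
[356 236   7  14  50] [359.24 243.26]
[344 259   9   9  38] [347.76315789 263.65789474]
top 383 179
[353 171  13  11  80] [359.1    175.4125]
```

Before releasing I need to see the state. This is my last picture, with the wrist, side and top views combined.

```bash
python3 - <<'E'
from h import *
snap('wrist','wrist7')
a=cv2.imread('pics/side7.png')[185:285,310:410]; b=cv2.imread('pics/wrist7.png')[120:330,210:420]; 
cv2.imwrite('pics/c7.png',np.hstack([cv2.resize(a,(400,400),interpolation=3),cv2.resize(b,(400,400),interpolation=3)]))
E
```

```text
(no output)
```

View pics/c7.png

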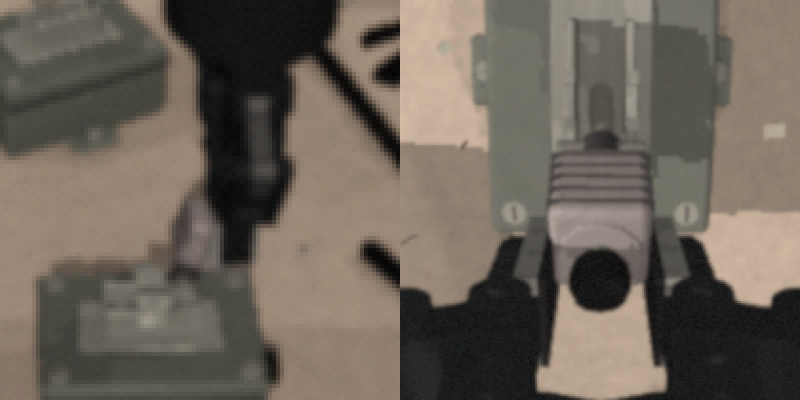

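The picture shows the lever leaning away, with the collar still raised (rod visible below it) between the pads. It's about 20° past upright by the knob ray. I'll push gently on to the end stop.

carry_out([
  [1.8,-0.15,0,0.06,0],
  [1.8,-0.3,0,0.12,0],
  [1.8,-0.45,0,0.18,0],
  [1.8,-0.6,0,0.24,0],
  [1.8,-0.75,0,0.3,0],
  [1.8,-0.8,0,0.32,0],
  [1.8,-0.8,0,0.32,0],
  [1.8,-0.8,0,0.32,0],
  [1.8,-0.8,0,0.32,0],
  [1.8,-0.8,0,0.32,0],
])

```text
time_s: 14.55
position: [0.5776, -0.0212, 0.0628]
tool_rot: [-0.205, -3.124, 0.001]
wrist_force: [-12.1, -3.3, -1.3]
finger_gap: 0.0226
grip_force: 50.3
```

```bash
python3 knob.py
```

```text
14.6 [ 0.5777 -0.0212  0.0628] [-10.7809  -4.4606  -0.4556] 0.022619504350073233 50.33719003200531
[300 253  30  30 773] 314.5523932729625 267.5071151358344 lever deg 24.799999999999798 [ 0.5743 -0.02    0.1276] 0.0004569131493354951
```

The force is rising and the knob ray reads 24.8°. I'll push a little more to seat it on the stop, then open.

carry_out([
  [1.8,-0.2,0,0.05,0],
  [1.8,-0.4,0,0.1,0],
  [1.8,-0.5,0,0.1,0],
  [1.8,-0.5,0,0.1,0],
  [1.8,-0.5,0,0.1,0],
  [1.8,-0.5,0,0.1,0],
  [1.8,-0.5,0,0.1,0],
  [1.8,-0.5,0,0.1,0],
  [1.8,-0.5,0,0.1,0],
  [1.8,-0.5,0,0.1,0],
])

```text
time_s: 15.85
position: [0.5771, -0.0212, 0.0607]
tool_rot: [-0.204, -3.113, 0.0]
wrist_force: [-25.8, -1.6, 6.0]
finger_gap: 0.0226
grip_force: 50.9
```

The arm has stopped advancing and the force is at 26 N, so it's on the stop. I'll relax the push, open, and rise.

carry_out([
  [1.8,0.2,0,0,0],
  [1.8,0.45,0,0,0],
  [1.8,0.65,0,0,0],
  [1.8,0.65,0,0,0],
  [3,0.65,0,0,0],
  [4,0.65,0,0,0],
  [6,0.65,0,0,0],
  [6,0.65,0,0,0],
  [6,0.65,0,0,0],
  [6,0.65,0,0,0],
])

```text
time_s: 17.1
position: [0.5818, -0.0212, 0.0636]
tool_rot: [0.206, 3.135, 0.0]
wrist_force: [-0.4, 0.2, 0.5]
finger_gap: 0.0602
grip_force: 0.0
```

```bash
python3 knob.py
```

```text
17.15 [ 0.5818 -0.0212  0.0635] [ 0.0627 -0.0826 -0.7912] 0.05988317876749273 0.0
[298 244  31  32 770] 313.4 259.7805194805195 lever deg 24.799999999999798 [ 0.5743 -0.02    0.1276] 0.0004650129794121539
```

Released, and the lever reads 24.8°. Now I'll rise clear, moving slightly back toward the robot.

carry_out([
  [6,0,0,-1,0],
  [6,0,0,-2.5,0],
  [6,0,0,-4.5,0],
  [6,0,0,-6.5,0],
  [6,0,0,-8.5,0],
  [6,0,0,-10,0],
  [6,3,0,-11,0],
  [6,6,0,-11.5,0],
  [6,8,0,-11.5,0],
  [6,8,0,-11.5,0],
])

```text
time_s: 18.4
position: [0.5016, -0.0106, 0.1792]
tool_rot: [0.206, 3.135, 0.0]
wrist_force: [1.4, 0.1, 0.9]
finger_gap: 0.0598
grip_force: 0.0
```

```bash
python3 - <<'E'
from knob import *
w=knob(); cv2.imwrite('pics/w8.png',w['pixels'][:,:,::-1]); s=snap('side','side8')
x=np.array([.9914,-.1305,0]); H=np.array([.5365,-.015,.045]); z=np.array([0,0,1])*np.cos(.436)+x*np.sin(.436)
im=s['pixels'].astype(int)
# side view: profile along the lever from hinge outwards
for r in np.arange(.02,.112,.005):
    u,v=proj(s,H+r*z); print(round(r,3),round(u),round(v),im[int(round(v)),int(round(u))])
E
```

```text
18.45 [ 0.5028 -0.0107  0.1793] [ 0.2167 -0.2315 -0.1637] 0.060215638069607835 0.0
[308 278  14  13 144] 314.43055555555554 284.0833333333333 lever deg 24.999999999999805 [ 0.5746 -0.02    0.1275] 0.00026792888204427504
0.02 352 261 [101  97  89]
0.025 353 259 [84 81 75]
0.03 354 258 [62 59 56]
0.035 355 256 [71 65 64]
0.04 357 254 [112 101  98]
0.045 358 253 [116 106 101]
0.05 359 251 [118 107 103]
0.055 360 249 [123 112 108]
0.06 361 247 [141 129 124]
0.065 363 245 [127 116 110]
0.07 364 244 [125 118 109]
0.075 365 242 [122 118 108]
0.08 366 240 [107 102  94]
0.085 368 238 [15 14 13]
0.09 369 236 [10 11 11]
0.095 370 235 [17 14 13]
0.1 372 233 [143 124 109]
0.105 373 231 [155 135 118]
0.11 374 229 [154 134 117]
```

The lever is at 25.0°, the end stop. The side-view profile shows the collar spanning about 38–68 mm from the hinge, with rod and knob above it, so it's home. The gripper is clear.

```bash
python3 -c "
from station import robot; print(robot.hand_in())"
```

```text
the job is handed in; nothing more can be done
None
```

The collared lever is thrown to its far end stop (about 25° past upright) with the collar dropped home, the ball-knob lever was never touched, and the job was handed in at about 18.5 s with the robot clear.

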